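# Seat a punch in the filing jig and run its wing nut down

## Task

The steel punch lying in the channel of the filing jig has to be held for dressing its tip. With the fingertips, push it along the channel until its butt sits home against the jig's back stop; then turn the loose brass wing nut clockwise, pushing its wings round stroke by stroke, until it will go no further and the clamp strap holds the punch down tight. Nothing is to be pinched or lifted, do not force the nut, and leave the tools lying round the jig where they are.

Things in the scene. Friction and masses are not known exactly. Their poses are not given: they have to be found in the camera images.
- jig: Filing jig fixed to the bench: dark steel block 102 x 88 x 18 mm on a flange 60 x 132 x 7 mm. Origin on the bench; x along its channel, away from the robot (within 25 deg), z up. Two rails 5.5 mm high form a channel 10 mm wide at y -16 mm, floor 18 mm up, open at the front (x -45 mm), closed by a stop block 34 mm high. At x 0, y +14 mm a stud 56.5 mm high carries spring, strap and wing nut.
- stop_face (a point): Middle of the face of the back stop, where the punch's butt has to rest: local x = +45 mm, y = -16 mm of the jig, 22 mm above the bench; axes as the jig's.
- punch: Steel punch, a rod 110 mm long, 8 mm thick, about 50 g, lying in the channel, tapered tip out of the jig's open front towards the robot, top 26 mm above the bench. Origin at the middle of its underside; its y axis points from tip to butt. It starts 10 to 26 mm short of the stop; the tip overhangs the block by 30 to 46 mm at first, 20 mm when home. It slides with under 1 N.
- punch_tip (a point): The end of the punch's tip, 55 mm from its origin against its y axis, 4 mm above its underside (22 mm above the bench): the end to push on.
- punch_butt (a point): The end of the punch's butt, 55 mm from its origin along its y axis, 4 mm above its underside: rests against the stop when home (touching stop_face).
- clamp_strap: Steel clamp strap, 24 mm wide and 8 mm thick, across the channel at the jig's x 0, from y -30 to +42 mm. Origin on its underside at the jig's x = y = 0. A spring holds it up against the nut; it moves only up and down, 4 mm per turn of the nut, and touches the punch with its underside 26 mm above the bench. Its top with the washer is 35 to 40 mm above the bench.
- wing_mid (a point): Point on the brass wing nut's axis, 17 mm above its underside; turns and sinks with it (52 mm above the bench when tight, 57 when loose). Its x axis runs along the two wings (towards +x and -x), z up. Hub: cone, radius 10 mm, 13 mm high. The wings are 5 mm thick, reach 32 mm from the axis and rise outwards; 20 to 30 mm from the axis they span from 5 mm below this point to 8 mm above it.
- wing_nut (a joint): Turn of the wing nut in rad; grows clockwise seen from above (tightening). 0 fully loose, 8.0 fully tight at a firm stop; starts between 1.0 and 3.6. It turns easily (about 1 N at a wing, a little more over the last 0.4 rad, when the strap bears on the punch) and stays where it is left.
- flat_file: Flat hand file with a wooden handle, 210 mm long, lying on the bench left of the jig: leave alone. Origin at the middle of its underside, y towards its point.
- folding_loupe: Small folding loupe, 22 x 34 x 16 mm, on the bench right of the jig: leave alone.
- brass_gauge: Brass slide gauge, 35 x 115 x 10 mm, lying right of the jig: leave alone.
- hammer: Chasing hammer, 65 x 195 x 27 mm, lying on the left of the bench: leave alone.
- ring_case: Dark blue ring box, 45 x 50 x 34 mm, standing to the right: leave alone.
- blue_pencil: Blue pencil, 160 mm long, lying at the left front: leave alone.
- pliers: Black-handled pliers, 45 x 137 x 10 mm, lying on the right: leave alone.
Not all that is in view belongs to the job. Of the things that look like the jig, the largest one is meant.

How it is judged:
On the way, in this order (a step that is already met when the one before it is completed fails the run):
1. the punch is pushed home against the back stop (within 2 mm) while the nut is still loose (x of punch_butt in the frame of stop_face above -0.002 m and value of joint wing_nut below 5 rad), for 0.2 s.
2. the wing nut is turned down until it stops and the strap bears on the punch (value of joint wing_nut above 7.75 rad and contact force between clamp_strap and punch above 5 N), for 0.2 s.
At the end, for the whole second after the job is handed in: The punch lies in the channel with its butt within 2.5 mm of the back stop, the wing nut is within 0.3 rad of its tight stop, the strap presses on the punch with more than 5 N, and all is at rest (x of punch_butt in the frame of stop_face above -0.0025 m and y of punch_butt in the frame of stop_face between -0.004 and 0.004 m and value of joint wing_nut above 7.7 rad and contact force between clamp_strap and punch above 5 N and linear speed of punch below 0.01 m/s); the robot touches nothing.
It fails at once if the punch is lifted (its tip or butt more than 6 mm up) (height (world z) of any of punch_tip, punch_butt above 0.028 m).
It fails at once if the wing nut is pinched or forced (more than 35 N between fingers and nut) (contact force between the fingers and wing_nut above 35 N).
It fails at once if the punch is pinched or rammed (more than 35 N between fingers and punch) (contact force between the fingers and punch above 35 N).
It fails at once if a bystander is shifted by more than 15 mm (distance of any of flat_file, folding_loupe, brass_gauge, hammer, ring_case, blue_pencil, pliers from where it was at the start of the episode above 0.015 m).
It also fails if it takes over 54 s, if anything falls off the work surface, if the arm or the gripper's body presses on something with over 40 N, if the wrist force passes 120 N, or if a joint passes its speed limit or range.

## Robot

A 7-joint arm with a two-finger parallel gripper is mounted at the origin on a cart in front of the work surface, level with it; the furniture and walls round the work are solid. World frame = base frame: x ahead of the robot, y to its left, z up, the work surface at z = 0. Lengths are in m, angles in rad, forces in N, time in s.
With the tool pointing down it reaches from about 0.4 to 0.85 m from the base axis. Payload 4.5 kg.
Tool frame: the origin (TCP) lies at the very end of the fingers, on their centre line; the grasp point (between the pads) lies 19 mm behind it; z points along the fingers, y is the line along which they close (so a half turn about z gives the same grasp; the last joint's range is limited). The gripper opens to 85 mm and grips with 20 to 120 N. Pads are 22 mm wide; open, the fingers measure 114 mm over their backs; the gripper's body (76 mm by 85 mm) begins 54 mm behind the grasp point. The pads swing forward as they close: fully open they stand 13 mm farther back than shut.
Start: joints at [-1.072, 0.689, -0.195, 1.565, 0.157, 0.902, -0.215], TCP at [0.28, 0.559, 0.231] pointing down, gripper open.
Joint ranges: [-3.01, 3.01], [-0.46, 2.08], [-1.47, 1.51], [0.13, 2.56], [-1, 4.14], [0.04, 2.09], [-2.66, 2.66]. Speed limits (rad/s): [2.57, 2.57, 3.14, 3.14, 3.14, 3.14, 3.14].

## Interface

Orientations are given as a unit quaternion [w, x, y, z].
In Python, from station import env gives the robot as it stands. Calls block until the motion is done:
- env.movep(position, orientation): joint-space move of the TCP to a pose.
- env.servo_line(position, ori=None, v=0.15): straight line of the TCP; ori=None keeps the orientation; v is the mean speed in m/s.
- env.goto_joints(angles): joint-space move.
- env.grip(opening, force=None): opening from 0.0 (shut) to 1.0 (fully open); force is the grip in N (None keeps the last); returns when the fingers have stopped.
- env.sleep(seconds).
- env.inverse_kinematics(position, orientation): joint angles nearest the present ones, or None.
- env.observe(): the state.
- env.read_camera(name): name is "scene" or "side" or "wrist"; returns a dict with "color" (384x512x3 uint8, red, green, blue), "camera_matrix" (3x3 intrinsics, pixels), "D" ([k1, k2, p1, p2, k3] as OpenCV has them; the pictures are not rectified), "cam_to_world" (4x4, takes a point from camera to world coordinates). Camera axes: x right, y up, looking along -z (the intrinsics and any distortion apply to the point x, -y, -z); pixel columns grow to the right and rows downward; lengths in m; the calibration is good to about 2 mm. A picture is of the moment at which its call begins. There is no depth.
A pose or a line that the arm cannot do raises env.PlanningError and nothing moves.
- env.job_done(): hands the job in; it is judged then, once.
The state is a dict: "time_s": time; "joints": joint angles; "joint_vel": joint speeds; "effort": joint torques, N m; "eef_pos": TCP position; "eef_rot": TCP orientation; "wrist_force": force on the tool from outside, world axes, zero at the start; "moment": the same for the moment, N m; "finger_gap": opening from 0.0 (shut) to 1.0 (fully open); "grip_force": force on a finger pad.
Only numpy, scipy, OpenCV 4.12 (cv2) and the standard library are available. Lean on these libraries where they do the work, as an engineer would, in place of code of your own. Each camera call takes 0.05 s, during which the arm holds its last target. There are 200 camera calls.

## Working session

There is one attempt and no reset: what is moved stays moved. The work goes in short steps, each a Python script; the robot and the scene stay as the last script left them, time stands still between calls to the robot, and variables do not carry over. Pictures are saved under pics/ and viewed, at most 10 in all, crops included, and the job is handed in when it is done.

```bash
ls; mkdir -p pics; python3 - <<'E'
from station import env
import cv2,pickle
d={}
for n in("scene","side","wrist"):
    c=env.read_camera(n); d[n]=c; print(n,c["camera_matrix"].tolist(),c["D"],c["cam_to_world"].round(3).tolist())
pickle.dump(d,open("cam0.pkl","wb"))
for n in d: cv2.imwrite(f"pics/{n}0.png",cv2.resize(d[n]["color"][:,:,::-1],(768,576),interpolation=cv2.INTER_CUBIC))
o=env.observe();print(o)
E
```

```text
pics
scene [[356.2875497548576, 0.0, 254.44686106512142], [0.0, 356.2875497548576, 189.20442070502938], [0.0, 0.0, 1.0]] [0.0243814 0.        0.        0.        0.       ] [[1.0, -0.009, 0.003, 0.577], [0.009, 0.859, -0.511, -0.535], [0.002, 0.511, 0.859, 0.965], [0.0, 0.0, 0.0, 1.0]]
side [[452.0235591984458, 0.0, 265.4719480304631], [0.0, 452.0235591984458, 192.31158334446704], [0.0, 0.0, 1.0]] [-0.03766273  0.          0.          0.          0.        ] [[-1.0, 0.0, 0.022, 0.586], [0.019, -0.458, 0.889, 1.205], [0.01, 0.889, 0.458, 0.701], [0.0, 0.0, 0.0, 1.0]]
wrist [[327.257480287956, 0.0, 253.07250366532986], [0.0, 327.257480287956, 198.15045247456462], [0.0, 0.0, 1.0]] [-0.01259628  0.          0.          0.          0.        ] [[0.448, -0.85, -0.277, 0.208], [0.894, 0.426, 0.141, 0.594], [-0.002, -0.311, 0.95, 0.373], [0.0, 0.0, 0.0, 1.0]]
{'time_s': 0.15, 'joints': array([-1.07217087,  0.68979552, -0.19451666,  1.56611461,  0.15729717,
        0.90250661, -0.21507888]), 'joint_vel': array([-0.00111004, -0.00348699, -0.00010856, -0.00281288, -0.00013122,
        0.00074117, -0.00078446]), 'effort': array([-1.91855215e-03, -5.39936364e+01, -1.26839686e+00, -1.58719182e+01,
        9.26957116e-03,  6.49884576e-03,  1.60244085e-06]), 'eef_pos': array([0.27997936, 0.55821784, 0.23066286]), 'eef_rot': array([-1.10541997e-04,  2.30288228e-01,  9.73122200e-01, -7.09153304e-04]), 'wrist_force': array([ 0.17796116,  0.03993427, -0.02563695]), 'moment': array([ 0.00690847, -0.00237061,  0.0051887 ]), 'grip_force': 0.0, 'finger_gap': 0.9999540001332347}
```

View pics/scene0.png

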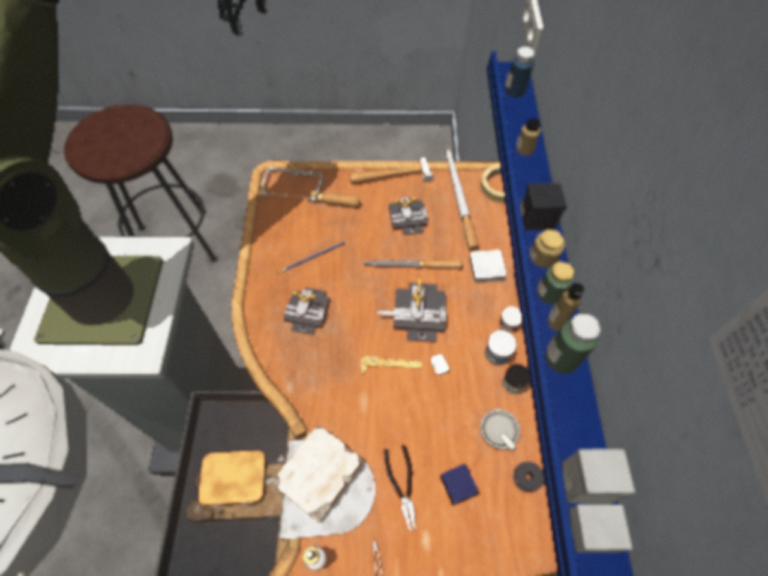

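View pics/side0.png

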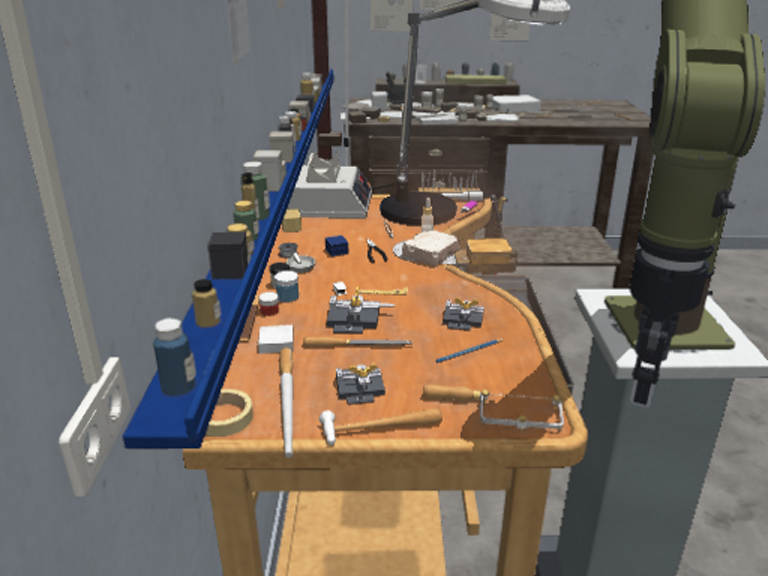

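The scene view shows the large jig at about (420,308), with the punch tip pointing left at (380,314). The two lookalikes at (306,308) and (408,213) are smaller. I'll locate it roughly, then look with the wrist camera.

```bash
cat > h.py <<'E'
import numpy as np,cv2
from scipy.spatial.transform import Rotation as R
def ray(c,uv):
    p=cv2.undistortPoints(np.array([[uv]],float),c["camera_matrix"],c["D"])[0,0]
    T=c["cam_to_world"]; return T[:3,3],T[:3,:3]@np.array([p[0],-p[1],-1.])
def onz(c,uv,z):
    o,d=ray(c,uv); return o+d*(z-o[2])/d[2]
def proj(c,P):
    T=c["cam_to_world"]; q=(np.atleast_2d(P)-T[:3,3])@T[:3,:3]; q=q*[1,-1,-1]
    return cv2.projectPoints(q,np.zeros(3),np.zeros(3),c["camera_matrix"],c["D"])[0][:,0]
def tri(obs):
    A=0;b=0
    for c,uv in obs:
        o,d=ray(c,uv); d=d/np.linalg.norm(d); M=np.eye(3)-np.outer(d,d); A=A+M;b=b+M@o
    return np.linalg.solve(A,b)
def quat(a):  # tool down, tool y axis (closing line) at world angle a
    y=np.array([np.cos(a),np.sin(a),0]); z=np.array([0,0,-1.]); x=np.cross(y,z)
    q=R.from_matrix(np.c_[x,y,z]).as_quat(); return q[[3,0,1,2]]
E
python3 - <<'E'
from h import *
import pickle
d=pickle.load(open("cam0.pkl","rb"));s=d["scene"];k=1/1.5
for n,uv,z in[("nut",(418,290),.055),("tip",(379,314),.022),("jigc",(420,308),.018)]: print(n,onz(s,np.array(uv)*k,z))
for n,uv,z in[("nut",(355,300),.055),("tip",(393,306),.022)]: print(n,onz(d["side"],np.array(uv)*k,z))
from station import env
o=env.observe();w=d["wrist"]["cam_to_world"]
q=o["eef_rot"];M=R.from_quat(q[[1,2,3,0]]).as_matrix()
print(M.T@(w[:3,3]-o["eef_pos"]),(M.T@w[:3,:3]).round(3))
a=np.arctan2(M[1,1],M[0,1]);print(a)
for a in np.arange(-3.14,3.15,.785):
  print(a,[env.inverse_kinematics([.6,y,.3],quat(a)) is not None for y in(-.1,0,.1)])
E
```

```text
nut [ 0.64570805 -0.00661931  0.055     ]
tip [ 0.56931886 -0.0433284   0.022     ]
jigc [ 0.65142833 -0.02687642  0.018     ]
nut [0.642811   0.00289001 0.055     ]
tip [ 0.56574311 -0.03215532  0.022     ]
[ 0.08005332 -0.00037066 -0.14256873] [[-0.     0.95   0.311]
 [ 1.     0.     0.   ]
 [ 0.     0.311 -0.95 ]]
1.1060484016134797
-3.14 [True, True, True]
-2.355 [True, True, True]
-1.5699999999999998 [True, True, True]
-0.7849999999999997 [True, True, True]
4.440892098500626e-16 [True, True, True]
0.7850000000000006 [True, True, True]
1.5700000000000007 [True, True, True]
2.355000000000001 [True, True, True]
3.140000000000001 [True, True, True]
```

```bash
python3 - <<'E'
from h import *
from station import env
import pickle
d={}
for i,p in enumerate([(.60,-.015,.20),(.64,-.015,.20)]):
    env.movep(p,quat(np.pi/2)); env.sleep(.2)
    d[i]=c=env.read_camera("wrist")
    cv2.imwrite(f"pics/w{i}.png",cv2.resize(c["color"][60:330,76:436,::-1],(800,600),interpolation=cv2.INTER_CUBIC))
pickle.dump(d,open("cam1.pkl","wb"));print(env.observe()["time_s"],env.observe()["joints"])
E
```

```text
3.275 [ 0.165631    0.76425892 -0.40114952  1.54355877  0.35048097  0.90645999
  1.21773782]
```

View pics/w0.png

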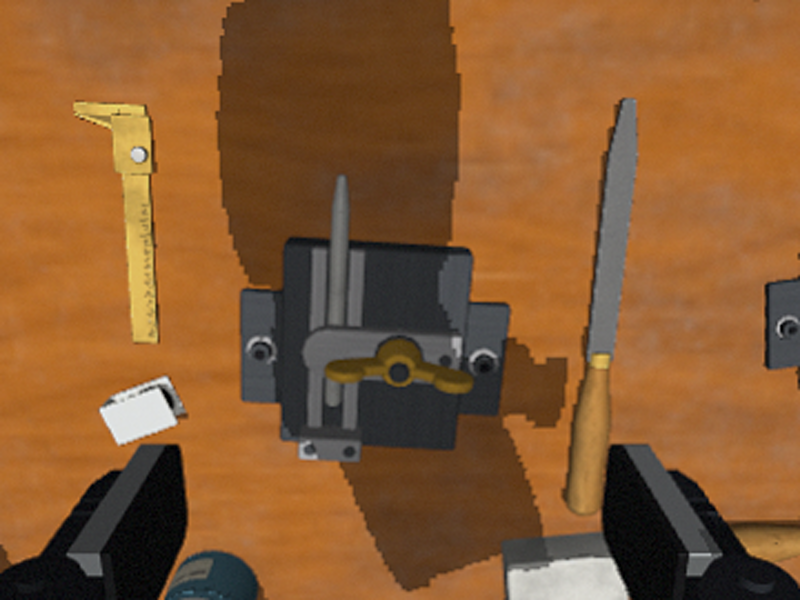

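View pics/w1.png

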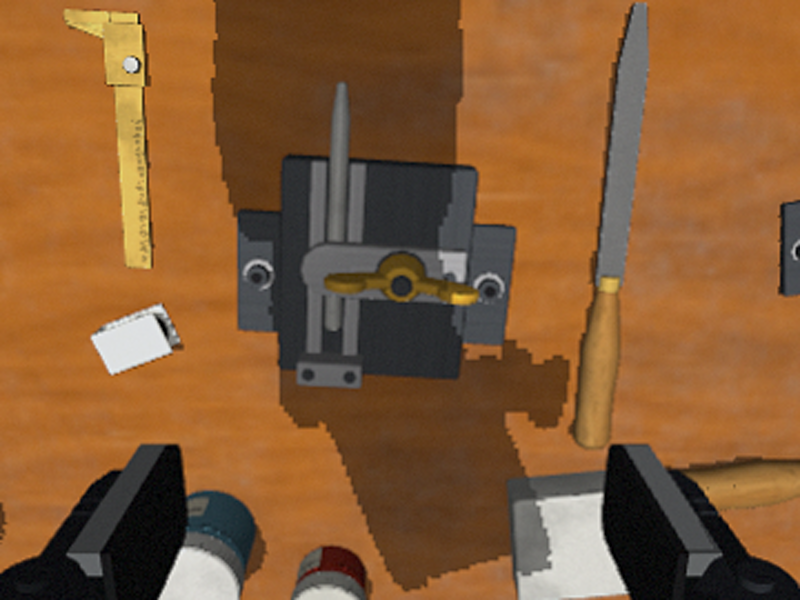

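In both wrist crops the jig is seen cleanly. In w0 the tip is at (342,178), the butt at (333,405), the stud top at (400,372), and the wings run from (330,369) to (470,384). The block's front corners are at (287,240) and (471,250). In w1 the tip is at (341,85), the stud at (401,287), and the wings run from (328,284) to (476,297).

```bash
python3 - <<'E'
from h import *
import pickle
d=pickle.load(open("cam1.pkl","rb"))
f=lambda p:np.array([76,60])+np.array(p)/(800/360)
O={"tip":((342,178),(341,85),.022),"butt":((333,405),(332,329),.022),"stud":((400,372),(401,287),.0565),"FR":((287,240),(284,156),.018),"FL":((471,250),(476,168),.018),
"BL":((455,448),(459,377),.018),"wR":((328,369),(326,284),.063),"wL":((472,384),(478,297),.063),"s1":((261,351),(257,274),.01),"s2":((484,363),(490,289),.01)}
P={}
for n,(a,b,z) in O.items():
    p=[onz(d[0],f(a),z),onz(d[1],f(b),z)];P[n]=(p[0]+p[1])/2
    print(n,p[0][:2].round(4),p[1][:2].round(4),tri([(d[0],f(a)),(d[1],f(b))]).round(4))
e=P["butt"]-P["tip"];print("len",np.linalg.norm(e),np.arctan2(e[1],e[0]))
e=P["FL"]-P["FR"];print(np.linalg.norm(e),np.arctan2(-e[0],e[1]))
e=P["BL"]-P["FL"];print(np.linalg.norm(e),np.arctan2(e[1],e[0]))
e=P["wL"]-P["wR"];print("wing",np.linalg.norm(e),np.arctan2(e[1],e[0]),(P["wL"]+P["wR"])/2)
th=np.arctan2(*(P["butt"]-P["tip"])[[1,0]]);c,s=np.cos(th),np.sin(th);M=np.array([[c,-s],[s,c]])
o=P["stud"][:2]-M@[0,.014];print("origin",o,{n:(M.T@(P[n][:2]-o)).round(4) for n in P})
E
```

```text
tip [ 0.5653 -0.037 ] [ 0.5651 -0.0374] [ 0.565  -0.037   0.0243]
butt [ 0.675  -0.0436] [ 0.6745 -0.044 ] [ 0.6731 -0.0435  0.0258]
stud [ 0.6428 -0.0115] [ 0.6438 -0.0121] [ 0.6461 -0.0118  0.0488]
FR [ 0.5941 -0.0629] [ 0.5951 -0.0634] [ 0.596  -0.0644  0.0096]
FL [0.5987 0.0212] [0.6003 0.0213] [0.6021 0.0228 0.004 ]
BL [0.7006 0.0166] [0.7007 0.0165] [0.7008 0.0166 0.0177]
wR [ 0.6386 -0.0416] [ 0.6406 -0.0423] [ 0.6449 -0.0433  0.0483]
wL [0.6454 0.0186] [0.6461 0.0188] [0.6475 0.0193 0.0584]
s1 [ 0.6516 -0.0794] [ 0.6511 -0.08  ] [ 0.6499 -0.0788  0.0144]
s2 [0.6579 0.0304] [0.6585 0.0308] [0.6601 0.0314 0.0046]
len 0.10975153776511103 -0.06073083507445342
0.08454216760876312 -0.05831769870772201
0.10127845932368632 -0.04577519919550169
wing 0.06094393786021919 1.470411441991551 [ 0.64268528 -0.0116007   0.063     ]
origin [ 0.64242948 -0.0258118 ] {'tip': array([-0.0764, -0.016 ]), 'butt': array([ 0.0334, -0.016 ]), 'stud': array([-0.   ,  0.014]), 'FR': array([-0.0455, -0.0402]), 'FL': array([-0.0457,  0.0443]), 'BL': array([0.0556, 0.0459]), 'wR': array([-0.0018, -0.0162]), 'wL': array([0.0006, 0.0446]), 's1': array([ 0.0122, -0.0532]), 's2': array([0.0123, 0.0573])}
```

```bash
cat >> h.py <<'E'
th=-.058; N=np.array([.6433,-.0118]); M2=np.array([[np.cos(th),-np.sin(th)],[np.sin(th),np.cos(th)]])
ORG=N-M2@[0,.014]
def J(x,y,z): return np.r_[ORG+M2@[x,y],z]
E
python3 - <<'E'
from h import *
from station import env
q=quat(np.pi/2+th)
env.grip(0.)
env.movep(J(-.100,-.010,.10),q)
env.servo_line(J(-.100,-.010,.013),v=.12); env.sleep(.1)
f0=env.observe()["wrist_force"]; print(f0,env.observe()["finger_gap"])
env.servo_line(J(-.088,-.010,.013),v=.04)
x=-.088
while x<-.066:
    x+=.0015; env.servo_line(J(x,-.010,.013),v=.03)
    o=env.observe(); f=M2.T@(o["wrist_force"]-f0)[:2]; print(round(x,4),(M2.T@(o["eef_pos"][:2]-ORG))[0].round(4),f.round(2))
    if f[0]<-4: break
c=env.read_camera("wrist");cv2.imwrite("pics/p1.png",cv2.resize(c["color"][:,:,::-1],(800,600),interpolation=cv2.INTER_CUBIC))
print(env.observe()["time_s"])
E
```

```text
[-0.14604151  0.47000765  0.1253877 ] 0.0010343918392885585
-0.0865 -0.0865 [0.32 0.66]
-0.085 -0.0849 [-0.   -0.33]
-0.0835 -0.0833 [-0.82 -0.66]
-0.082 -0.0818 [-0.15  0.06]
-0.0805 -0.0803 [ 0.22 -1.79]
-0.079 -0.0788 [ 0.35 -0.15]
-0.0775 -0.0773 [ 0.64 -1.32]
-0.076 -0.0758 [ 0.61 -0.78]
-0.0745 -0.0753 [-1.47 -0.56]
-0.073 -0.0752 [-4.37  0.54]
8.6333
```

View pics/p1.png

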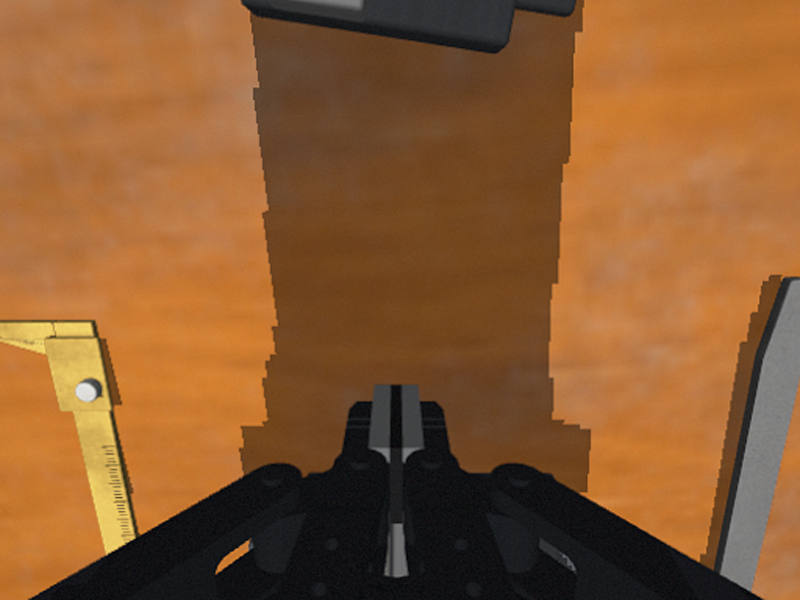

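The push ended on a firm stop at the expected place (-0.0752 against -0.076 predicted). The picture shows only the fingers at (396,400) and the spare small jig at the top. I'm backing off, checking from above, and preparing the nut pose.

```bash
python3 - <<'E'
from h import *
from station import env
import pickle
env.servo_line(J(-.095,-.010,.013),v=.1)
env.servo_line(J(-.095,-.010,.11),v=.2)
env.movep([.62,-.015,.17],quat(np.pi/2)); env.sleep(.15)
c=env.read_camera("wrist");pickle.dump(c,open("c2.pkl","wb"))
cv2.imwrite("pics/p2.png",cv2.resize(c["color"][60:330,76:436,::-1],(800,600),interpolation=cv2.INTER_CUBIC))
for a in (2.37,-.77,1.57,0,-1.57,3.14): 
    for z in(.042,.09):
        print(a,z,np.round(env.inverse_kinematics(np.r_[N,z],quat(a)),3))
print(env.observe()["time_s"])
E
```

```text
2.37 0.042 [ 0.221  1.008 -0.523  1.615  0.701  0.714  1.725]
2.37 0.09 [ 0.244  0.945 -0.569  1.601  0.658  0.795  1.759]
-0.77 0.042 [-0.155  0.974  0.191  1.638 -0.301  0.559 -0.559]
-0.77 0.09 [-0.168  0.905  0.216  1.625 -0.285  0.642 -0.573]
1.57 0.042 [ 0.124  0.977 -0.332  1.621  0.479  0.626  1.104]
1.57 0.09 [ 0.14   0.909 -0.362  1.607  0.445  0.708  1.134]
0 0.042 [-0.063  0.961  0.018  1.632 -0.028  0.548 -0.029]
0 0.09 [-0.066  0.891  0.023  1.619 -0.03   0.632 -0.027]
-1.57 0.042 [-0.258  1.006  0.393  1.644 -0.596  0.615 -1.103]
-1.57 0.09 [-0.278  0.94   0.432  1.632 -0.556  0.695 -1.136]
3.14 0.042 [ 0.315  1.058 -0.721  1.61   0.892  0.832  2.353]
3.14 0.09 [ 0.336  0.998 -0.768  1.595  0.837  0.905  2.394]
10.3
```

View pics/p2.png

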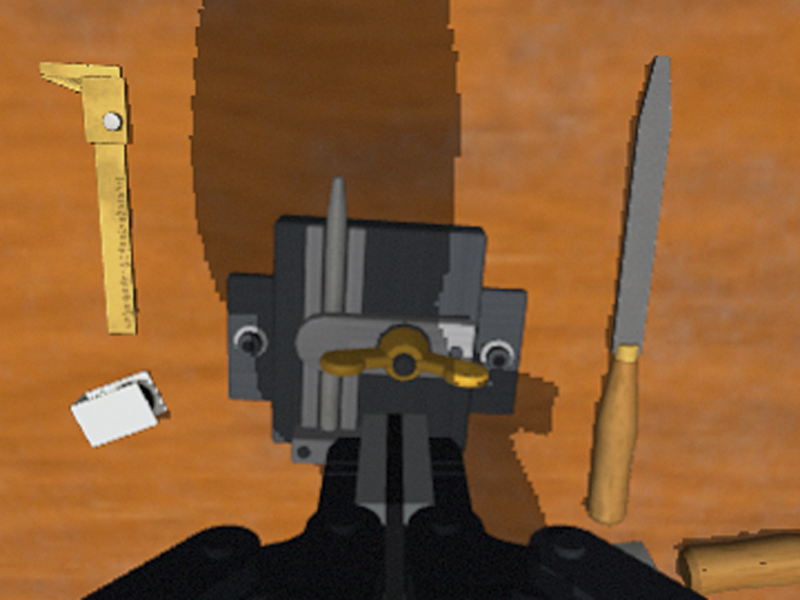

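The punch is in the channel with its butt up against the stop at about (330,432), the stud is at (404,365), and the wings are unchanged. Next I straddle the nut with the fingers half open and turn only joint 7.

```bash
cat >> h.py <<'E'
def turn(env,q,a1,step,lim,f0):
    """turn joint 7 down to a1 in steps; stop when the moment about z rises past lim"""
    q=np.array(q,float)
    while q[6]>a1+1e-6:
        q[6]=max(a1,q[6]-step); env.goto_joints(q)
        o=env.observe(); m=o["moment"][2]-f0
        print(f"{o['time_s']:.2f} cmd {q[6]:.2f} act {o['joints'][6]:.3f} mz {m:.3f} F {np.round(o['wrist_force'],1)}")
        if abs(m)>lim: print("LIMIT");break
    return q
E
python3 - <<'E'
from h import *
from station import env
import pickle
c=pickle.load(open("c2.pkl","rb"))
print("stud",onz(c,np.array([76,60])+np.array([404,365])/(800/360),.0565))
env.grip(.52); 
hi=env.inverse_kinematics(np.r_[N,.1],quat(0)); lo=env.inverse_kinematics(np.r_[N,.042],quat(0))
hi[6]+=2.4; lo[6]+=2.4
np.save("lo.npy",lo);np.save("hi.npy",hi)
env.goto_joints(hi); print(env.observe()["eef_pos"],env.observe()["time_s"])
env.goto_joints(lo); env.sleep(.1); o=env.observe(); print(o["eef_pos"],o["wrist_force"],o["moment"],o["finger_gap"])
f0=o["moment"][2]; np.save("f0.npy",f0)
turn(env,lo,lo[6]-1.2,.15,.4,f0)
E
```

```text
stud [ 0.64311222 -0.01205165  0.0565    ]
[ 0.6433244  -0.01168997  0.10014047] 11.9
[ 0.64452352 -0.01199992  0.04367019] [0.16452611 0.47668696 1.32460433] [ 0.01343649 -0.00363102  0.0529087 ] 0.5248390537303683
12.61 cmd 2.22 act 2.224 mz -0.049 F [0.1 0.4 0.1]
12.88 cmd 2.07 act 2.077 mz -0.049 F [-0.1  0.  -0.4]
13.14 cmd 1.92 act 1.928 mz -0.081 F [ 0.4 -0.2  0.8]
13.41 cmd 1.77 act 1.778 mz -0.014 F [ 0.3 -0.5  0.8]
13.68 cmd 1.62 act 1.628 mz 0.050 F [-0.1  0.8  0.9]
13.94 cmd 1.47 act 1.478 mz -0.001 F [0.7 0.3 0.4]
14.21 cmd 1.32 act 1.328 mz -0.049 F [ 0.6 -0.1  0.2]
14.47 cmd 1.17 act 1.178 mz -0.046 F [ 0.4 -0.8  0.6]
```

```bash
python3 - <<'E'
from h import *
from station import env
c=env.read_camera("wrist");cv2.imwrite("pics/t1.png",cv2.resize(c["color"][150:384,100:412,::-1],(800,600),interpolation=cv2.INTER_CUBIC))
E
```

```text
(no output)
```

View pics/t1.png

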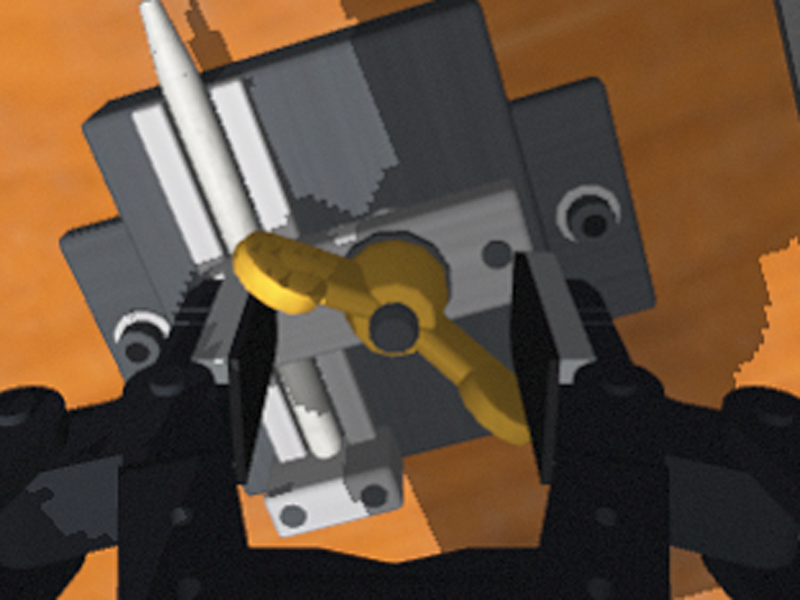

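The wings sit ahead of both fingers, about 0.5 rad off the finger line, and are being pushed round. The stud at (395,328) is centred between the pads. I'll continue the stroke.

```bash
python3 - <<'E'
from h import *
from station import env
lo=np.load("lo.npy");f0=np.load("f0.npy");q=lo.copy();q[6]=lo[6]-1.2
q=turn(env,q,-1.8,.25,.3,f0)
q=turn(env,q,-2.55,.08,.25,f0);np.save("q.npy",q)
E
```

```text
14.88 cmd 0.92 act 0.927 mz -0.035 F [-0.  -1.1 -0.1]
15.22 cmd 0.67 act 0.677 mz -0.010 F [ 0.1 -1.5 -0.6]
15.57 cmd 0.42 act 0.428 mz -0.053 F [0.2 0.1 0.5]
15.93 cmd 0.17 act 0.178 mz -0.078 F [0.7 0.2 0.3]
16.27 cmd -0.08 act -0.072 mz -0.082 F [1.2 0.7 0.5]
16.62 cmd -0.33 act -0.322 mz -0.058 F [ 0.  -0.6  0.7]
16.98 cmd -0.58 act -0.572 mz -0.073 F [-0.5  1.1 -0.1]
17.32 cmd -0.83 act -0.822 mz -0.002 F [ 0.7 -0.1 -0.3]
17.68 cmd -1.08 act -1.072 mz -0.046 F [ 0.8  1.4 -0.1]
18.02 cmd -1.33 act -1.322 mz -0.013 F [ 1.   0.8 -0.1]
18.38 cmd -1.58 act -1.572 mz -0.061 F [ 0.1 -0.6  0.6]
18.70 cmd -1.80 act -1.793 mz -0.056 F [ 0.1 -0.7 -0.1]
18.95 cmd -1.88 act -1.875 mz -0.013 F [ 0.2 -0.2 -0.2]
19.20 cmd -1.96 act -1.956 mz -0.048 F [-0.2 -0.9 -0.4]
19.45 cmd -2.04 act -2.036 mz -0.011 F [ 0.8 -0.  -1. ]
19.70 cmd -2.12 act -2.116 mz -0.011 F [ 1.6 -0.1  0.4]
19.95 cmd -2.20 act -2.196 mz 0.007 F [ 0.6 -0.3  0.4]
20.20 cmd -2.28 act -2.276 mz -0.000 F [ 0.1  0.1 -1. ]
20.45 cmd -2.36 act -2.356 mz -0.030 F [ 0.3 -0.6 -0.6]
20.70 cmd -2.44 act -2.436 mz -0.012 F [-0.1 -1.3  0.1]
20.95 cmd -2.52 act -2.516 mz -0.020 F [-0.3 -0.2 -0.1]
21.20 cmd -2.55 act -2.548 mz -0.076 F [ 0.7 -0.1  0.8]
```

```bash
python3 - <<'E'
from h import *
from station import env
q=np.load("q.npy");hi=np.load("hi.npy")
q[6]+=.12; env.goto_joints(q)
hi[6]=q[6]; env.goto_joints(hi)
lo=env.inverse_kinematics(np.r_[N,.040],quat(0)) if 0 else np.load("lo.npy")
hi[6]+=np.pi; env.goto_joints(hi)
lo[6]=hi[6]; env.goto_joints(lo); env.sleep(.1)
o=env.observe();print(o["time_s"],o["eef_pos"],o["wrist_force"],o["moment"])
f0=o["moment"][2]
q=turn(env,lo,lo[6]-2.8,.04,.13,f0);np.save("q.npy",q);np.save("f0.npy",f0)
E
```

```text
24.8833 [ 0.64452399 -0.01192646  0.04353417] [-0.05106924 -0.18230451  0.25373491] [-0.03057642 -0.03283364  0.00398194]
25.13 cmd 0.67 act 0.673 mz -0.011 F [-0.1 -0.7  0.4]
25.38 cmd 0.63 act 0.633 mz -0.026 F [ 0.6 -0.2 -0.4]
25.63 cmd 0.59 act 0.593 mz 0.028 F [ 0.3 -0.8  0.1]
25.88 cmd 0.55 act 0.553 mz 0.001 F [-0.2 -0.7  0.3]
26.13 cmd 0.51 act 0.514 mz 0.010 F [ 1.1 -0.1  0.2]
26.38 cmd 0.47 act 0.474 mz -0.031 F [ 0.3 -1.   0.6]
26.63 cmd 0.43 act 0.433 mz 0.011 F [ 0.1  0.2 -0.1]
26.88 cmd 0.39 act 0.394 mz 0.046 F [ 0.5 -1.   0.6]
27.13 cmd 0.35 act 0.354 mz 0.025 F [-0.2 -0.7  0.1]
27.38 cmd 0.31 act 0.314 mz -0.012 F [ 0.4 -0.4  0.2]
27.63 cmd 0.27 act 0.274 mz 0.008 F [ 0.3 -1.7  0. ]
27.88 cmd 0.23 act 0.234 mz -0.016 F [ 0.1 -1.4  0.3]
28.13 cmd 0.19 act 0.194 mz -0.023 F [-0.2 -0.3 -0.6]
28.38 cmd 0.15 act 0.154 mz -0.012 F [-0.3 -0.9  0.1]
28.63 cmd 0.11 act 0.114 mz 0.027 F [-0.1  0.2  0.2]
28.88 cmd 0.07 act 0.074 mz 0.011 F [-1.2 -0.4 -0.6]
29.13 cmd 0.03 act 0.034 mz -0.041 F [ 0.2 -0.6  0.3]
29.38 cmd -0.01 act -0.007 mz 0.062 F [ 0.5 -0.4  0.4]
29.63 cmd -0.0
[... 1040 characters left out ...]
-0.81 act -0.806 mz 0.078 F [ 1.4 -0.4 -0.7]
34.63 cmd -0.85 act -0.846 mz 0.028 F [ 1.2  1.6 -0.7]
34.88 cmd -0.89 act -0.886 mz 0.006 F [ 1.4  0.5 -0.1]
35.13 cmd -0.93 act -0.926 mz 0.044 F [1.1 0.1 0.2]
35.38 cmd -0.97 act -0.966 mz -0.022 F [1.3 0.5 0.1]
35.63 cmd -1.01 act -1.006 mz 0.043 F [ 1.   1.1 -0.2]
35.88 cmd -1.05 act -1.046 mz 0.024 F [ 0.5  0.9 -0.3]
36.13 cmd -1.09 act -1.086 mz -0.006 F [1.4 0.3 0.1]
36.38 cmd -1.13 act -1.126 mz 0.102 F [1.7 1.7 0. ]
36.63 cmd -1.17 act -1.166 mz 0.003 F [ 1.4  0.2 -0.1]
36.88 cmd -1.21 act -1.206 mz 0.034 F [ 1.  -0.  -0.6]
37.13 cmd -1.25 act -1.246 mz 0.017 F [ 2.1  0.7 -0.6]
37.38 cmd -1.29 act -1.286 mz 0.546 F [ 3.8  0.6 -1.5]
LIMIT
```

A firm stop: the moment jumped to 0.55 N·m after about 6.4 rad of turning. I'll back off, lift clear and look.

```bash
python3 - <<'E'
from h import *
from station import env
q=np.load("q.npy");hi=np.load("hi.npy")
print(env.observe()["moment"])
q[6]+=.2; env.goto_joints(q); hi[6]=q[6]; env.goto_joints(hi)
env.movep([.60,-.015,.18],quat(np.pi/2)); env.sleep(.1)
c=env.read_camera("wrist")
cv2.imwrite("pics/e.png",cv2.resize(c["color"][60:330,76:436,::-1],(800,600),interpolation=cv2.INTER_CUBIC))
import pickle;pickle.dump(c,open("c3.pkl","wb"));print(env.observe()["time_s"])
E
```

```text
[ 0.03935422 -0.78153129  0.54981591]
39.925
```

View pics/e.png

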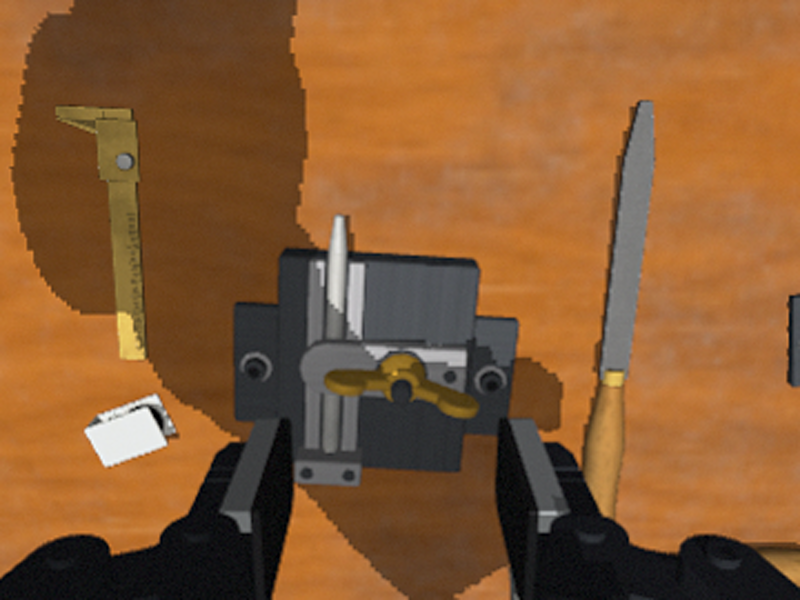

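The punch butt is against the stop at about (330,450). The wings, (330,380) to (475,408), have turned one full turn plus about 0.1 rad, which matches the commanded turning. The bystanders haven't moved and the fingers are clear, so I'm handing in.

```bash
python3 -c "
from station import env
print(env.job_done())"
```

```text
the job is handed in; nothing more can be done
None
```

I pushed the punch home against the back stop, turned the wing nut about 6.4 rad clockwise to a firm stop, and handed the job in at about 40 s; no verdict came back, and I inferred the strap's grip on the punch from that stop without measuring it.

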